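# Key the paper spindle into the printer's drive hub

## Robot

A 6-joint arm with a two-finger parallel gripper is mounted at the origin on the work surface. World frame = base frame: x ahead of the robot, y to its left, z up, the work surface at z = 0. Lengths are in m, angles in rad, forces in N, time in s.
With the tool pointing down it reaches from about 0.35 to 0.975 m from the base axis. Payload 4.9 kg.
Tool frame: the origin (TCP) lies at the very end of the fingers, on their centre line; the grasp point (between the pads) lies 19 mm behind it; z points along the fingers, y is the line along which they close (so a half turn about z gives the same grasp; the last joint's range is limited). The gripper opens to 85 mm and grips with 20 to 120 N. Pads are 22 mm wide; open, the fingers measure 114 mm over their backs; the gripper's body (76 mm by 85 mm) begins 54 mm behind the grasp point. The pads swing forward as they close: fully open they stand 13 mm farther back than shut.
Start: joints at [1.119, 0.053, 1.613, -0, 1.476, -0.119], TCP at [0.204, 0.591, 0.231] pointing down, gripper open.
Joint ranges: [-3.01, 3.01], [-1.01, 2.22], [0.06, 2.58], [-1.02, 4.17], [0.09, 2.62], [-3.14, 3.14]. Speed limits (rad/s): [2.57, 2.57, 3.14, 3.14, 3.14, 3.14].

## Interface

Orientations are given as a rotation vector (axis times angle).
In Python, from station import ctrl gives the robot as it stands. The module is installed in compiled form; this text tells all that it offers.
- The arm moves only by the tool jog_arm, never from a script. Its argument "steps" is a list of rows, each an object with "delta_rot": the turn, a rotation vector about the tool's x, y, z in degrees, a list of three; "linear": the shift along the tool's x, y, z in m, a list of three; "grip": the finger opening in m, from 0 to 0.0854. In form: [{"delta_rot": [rx, ry, rz], "linear": [x, y, z], "grip": grip}, ...]. A call has 1 to 10 rows; each row shifts and turns the commanded pose from where the row before left it, along the tool's axes as they then stand; what a row does not reach is not made up. A row lasts 1/10 s, in which the tool goes at most 50 mm and 8.59 degrees, less where a joint would pass 70% of its speed; a pose out of reach is approached as far as the arm can. A call with a gripper value outside its range is refused whole. The fingers move at their own pace and stop on an object; "newtons" is the grip in N (left out, the last holds). Time passes only in rows, so rows that do not move let the fingers close. It gives the time, the measured TCP pose, the force, the opening and the grip force at its end, in the units of the state.
- ctrl.get_obs(): the state, without advancing time (a new reading comes with each control period).
- ctrl.get_image(name): name is "side" or "top" or "wrist"; returns (picture, depth): 420x560x3 uint8, red, green, blue; 420x560 float32, m along the optical axis (not along the pixel's ray), 0 where there is no reading.
- ctrl.camera_info(name): a dict with "camera_matrix" (3x3 intrinsics, pixels), "distortion" ([k1, k2, p1, p2, k3] as OpenCV has them; the pictures are not rectified), "R" (3x3) and "t" (3): a world point X has camera coordinates R X + t; the wrist camera has in their place "T_tool_cam" (4x4, takes a point from camera to tool coordinates, whose origin is the TCP and whose axes are the flange's). Camera axes: x right, y down, z forward; pixel columns grow to the right and rows downward; lengths in m; the calibration is good to about 2 mm. A picture is of the moment at which its call begins: read the wrist's pose just before it. camera_info takes no time and is no camera call.
- ctrl.finish_job(): hands the job in; it is judged then, once.
The state is a dict: "t": time; "q": joint angles; "dq": joint speeds; "effort": joint torques, N m; "tool_pos": TCP position; "tool_rot": TCP orientation; "contact_force": force on the tool from outside, world axes, zero at the start; "wrist_torque": the same for the moment, N m; "opening": finger opening in m; "grip_force": force on a finger pad.
Only numpy, scipy, OpenCV 4.12 (cv2) and the standard library are available. Lean on these libraries where they do the work, as an engineer would, in place of code of your own. Each camera call takes 0.05 s, during which the arm holds its last target. There are 200 camera calls.

## Task

The voting terminal's printer module lies open on the table. Take the paper spindle out of its stand by its bar grip, set its round nose in the bore of the drive hub and turn it until its key slips into the keyway, then keep pushing down against the hub's spring until the flange sits fully home on the hub. Finish while still gripping the spindle and holding it pressed home; do not let go, and leave the paper roll, cup, tape and screwdriver where they are.

Things in the scene. Friction and masses are not known exactly. Their poses are not given: they have to be found in the camera images.
- spindle: Loose grey spindle, 100-170 g, upright in its stand. Origin: centre of its flat tip; z up the shaft. Round shaft 24 mm across, 54 mm long (lowest 4 mm coned to 18 mm); flange 48 mm across, z 54 to 60 mm; bar grip 40 mm (x) by 16 mm (y), z 60 to 100 mm. The lowest 18 mm of the shaft are plain; above, up to the flange, a key stands out on the +x side.
- spindle_flange (a point): Point on the spindle's axis in the underside of the flange, 54 mm above the tip; this face comes down on the hub's top face.
- spindle_grip (a point): Point on the spindle's axis inside the bar grip, 86 mm above the tip: the place to grip, with the fingers closing along the spindle's y.
- stand: Fixed grey block 70 x 70 x 30 mm with a round hole 25.6 mm in diameter and 17 mm deep in the middle of its top; the spindle's nose stands in it, tip on the hole's floor. Origin: centre of its underside.
- module: Fixed white open-topped printer chassis, 180 mm (x) x 140 mm (y), walls 5 mm thick and 45 mm high. In its middle stands a fixed aluminium hub, 60 mm across, that does not turn, with an upright bore 26 mm across, open at the top. Origin: centre of its underside; z up; x is its long direction, towards the end with the green circuit board.
- hub_mouth (a point): Centre of the bore's mouth in the hub's flat top face, 75 mm above the table. Axes: the module's, not the keyway's. The one keyway (11 mm wide, out to 19.5 mm from the axis, all the way down) points up to 0.7 rad either way from the module's +x: its angle must be seen or felt for. A lug outside the hub's top (8 mm wide, out to 42 mm) marks its side.
- plunger (a joint): Spring plunger in the bore, in m: 0 at rest with its top 42 mm below the mouth, growing as it is pressed down, at most 0.016. It pushes up with 2.1 N at the start and 700 N/m more, so 10.5 N at 0.012, where the flange meets the hub; if the spindle is let go it is pushed back up.
- paper_roll: Bystander: paper roll 56 mm in diameter, 57 mm tall, standing. Origin: centre of its underside.
- pen_cup: Bystander: white cup 64 mm across, 85 mm tall. Origin: centre of its underside.
- tape: Bystander: tape ring 90 mm across, 24 mm tall, lying flat. Origin: centre of its underside.
- driver: Bystander: screwdriver lying on the table.
- spindle_key (a point): Foot of the steel key, 18 mm above the tip, 15 mm from the axis on the spindle's +x side. The key is 8 mm wide and reaches 18 mm from the axis. A small tongue on the flange's rim (8 mm wide, out to 36 mm from the axis) points the same way and is seen from above.
Not all that is in view belongs to the job. What is shaped like the stand but blue is not meant.

How it is judged:
On the way, in this order (a step that is already met when the one before it is completed fails the run):
1. the spindle is lifted clear of its stand (z of spindle in the frame of stand above 0.035 m), for 0.1 s.
2. the key is in the keyway: spindle over the bore, flange less than 30 mm above the hub's face (horizontal distance between spindle_flange and hub_mouth below 0.004 m and z of spindle_flange in the frame of hub_mouth below 0.03 m), for 0.05 s.
At the end, for the whole second after the job is handed in: The spindle is in the hub's bore, upright (within 0.06 rad) and on the bore's axis (3 mm), its flange within 2.5 mm of the hub's face, the spring plunger pressed in more than 9 mm, at rest, and the gripper still holds the spindle (more than 2 N) (z of spindle_flange in the frame of hub_mouth below 0.0025 m and horizontal distance between spindle_flange and hub_mouth below 0.003 m and angle between spindle's own z axis and vertical below 0.06 rad and value of joint plunger above 0.009 m and contact force between the fingers and spindle above 2 N and linear speed of spindle below 0.02 m/s); the arm keeps its last pose, push and grip.
It fails at once if a bystander is moved more than 40 mm (distance of any of paper_roll, pen_cup, tape, driver from where it was at the start of the episode above 0.04 m).
It also fails if it takes over 58 s, if anything falls off the work surface, if the arm or the gripper's body presses on something with over 40 N, if the wrist force passes 120 N, or if a joint passes its speed limit or range.

## Working session

There is one attempt and no reset: what is moved stays moved. The work goes in short steps, Python scripts to look and compute and a tool call to move; the robot and the scene stay as the last step left them, time stands still between calls to the robot, and variables do not carry over. Pictures are saved under pics/ and viewed, at most 10 in all, crops included, and the job is handed in when it is done.

Besides the shell and the picture viewer there is one more tool, called after "Emit:" as name(argument=value, ...), one argument or row to a line, values as JSON. jog_arm: Moves the arm, as the interface text tells. Its arguments: {"type":"object","properties":{"steps":{"type":"array"},"newtons":{"type":"number"}},"required":["steps"]}

```bash
mkdir -p pics
cat > h.py <<'E'
import numpy as np, cv2
from scipy.spatial.transform import Rotation as Ro
from station import ctrl
def grab(name):
    o=ctrl.get_obs(); im,d=ctrl.get_image(name); ci=ctrl.camera_info(name)
    K=np.array(ci["camera_matrix"]);D=np.array(ci["distortion"])
    if name=="wrist":
        T=np.eye(4);T[:3,:3]=Ro.from_rotvec(o["tool_rot"]).as_matrix();T[:3,3]=o["tool_pos"]
        W=T@np.array(ci["T_tool_cam"])
    else:
        R=np.array(ci["R"]);W=np.eye(4);W[:3,:3]=R.T;W[:3,3]=-R.T@np.array(ci["t"])
    return im,d,K,D,W
def rays(uv,K,D):
    p=cv2.undistortPoints(np.array(uv,float).reshape(-1,1,2),K,D).reshape(-1,2)
    return np.c_[p,np.ones(len(p))]
def onplane(uv,z,K,D,W):
    r=rays(uv,K,D)@W[:3,:3].T; s=(z-W[2,3])/r[:,2]
    return W[:3,3]+r*s[:,None]
def cloud(d,K,D,W):
    v,u=np.mgrid[:d.shape[0],:d.shape[1]]
    r=rays(np.c_[u.ravel(),v.ravel()],K,D)*d.reshape(-1,1)
    return (r@W[:3,:3].T+W[:3,3]).reshape(*d.shape,3)
def save(n,im): cv2.imwrite("pics/"+n,im[:,:,::-1])
E
python3 - <<'E'
from h import *
o=ctrl.get_obs();print({k:np.round(v,3) for k,v in o.items()})
for n in("top","side"):
    im,d,K,D,W=grab(n);save(n+"1.png",im);np.savez(n+"1.npz",im=im,d=d,K=K,D=D,W=W);print(n,np.round(W,3).tolist())
E
```

```text
{'t': np.float64(0.0), 'q': array([ 1.119,  0.053,  1.614, -0.   ,  1.476, -0.119]), 'dq': array([ 0.001,  0.   , -0.001, -0.001,  0.001,  0.001]), 'effort': array([-0.0000e+00, -3.9370e+01, -3.7017e+01, -0.0000e+00,  7.0000e-03,
       -0.0000e+00]), 'tool_pos': array([0.204, 0.59 , 0.23 ]), 'tool_rot': array([-5.200e-01, -3.098e+00,  3.000e-03]), 'contact_force': array([0.088, 0.53 , 0.151]), 'wrist_torque': array([ 0.007,  0.003, -0.002]), 'grip_force': np.float64(0.0), 'opening': np.float64(0.085)}
top [[0.025, -0.998, 0.058, 0.449], [-0.999, -0.024, 0.023, -0.017], [-0.021, -0.059, -0.998, 1.624], [0.0, 0.0, 0.0, 1.0]]
side [[0.865, -0.248, 0.436, -0.053], [-0.502, -0.423, 0.754, -1.017], [-0.002, -0.872, -0.49, 0.757], [0.0, 0.0, 0.0, 1.0]]
```

View pics/top1.png

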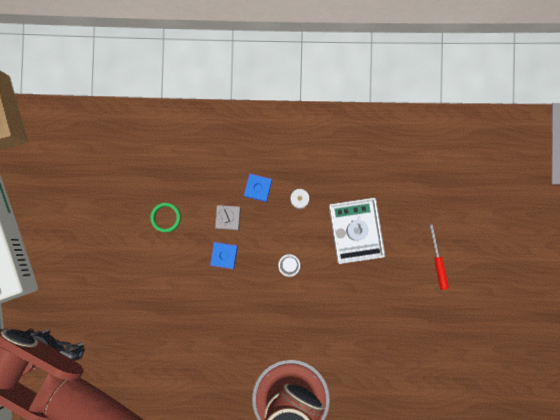

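View pics/side1.png

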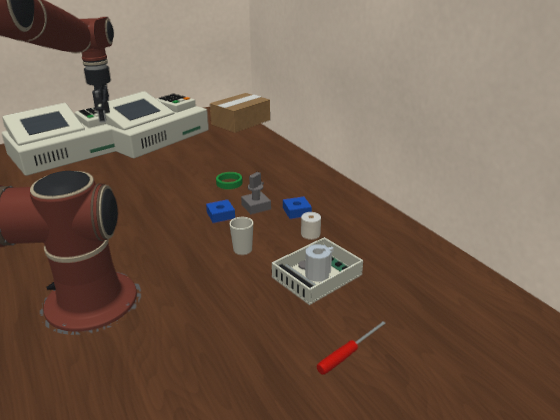

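The top view shows the spindle in its grey stand at about (228,217), the module at (357,230), its hub at (357,229), and a lug or PCB towards image-up. The side view confirms the spindle at (256,190) and the hub at (318,262). Next I'll measure coarsely with depth.

Run:
```python
from h import *
f=np.load("top1.npz");im,d,K,D,W=[f[k] for k in("im","d","K","D","W")]
P=cloud(d,K,D,W)
def win(u0,u1,v0,v1,z0,z1):
    Q=P[v0:v1,u0:u1].reshape(-1,3);Q=Q[(Q[:,2]>z0)&(Q[:,2]<z1)];return Q
print("table",np.median(win(100,140,300,340,-.1,.1),0))
for n,a in dict(grip=(212,244,200,234,.1,.14),flange=(212,244,200,234,.065,.082),stand=(210,245,200,234,.022,.036),hub=(335,380,205,255,.066,.085),mod=(320,395,190,270,.038,.052)).items():
    Q=win(*a);r=cv2.minAreaRect((Q[:,:2]*1000).astype(np.float32));print(n,len(Q),Q.mean(0).round(4),np.median(Q[:,2]).round(4),[np.round(x,1) for x in r])
for n,uv,z in(("stand",(228,217),.03),("grip",(228,216),.113),("hub",(357,230),.075)):print(n,onplane([uv],z,K,D,W).round(3))
def up(c,s,n):
    u,v=c;save(n,cv2.resize(im[v-s:v+s,u-s:u+s],(400,400),interpolation=2))
    return cv2.resize(im[v-s:v+s,u-s:u+s],(400,400),interpolation=2)
a=np.hstack([up((228,217),18,"x.png"),up((357,230),36,"x.png")]);save("crop1.png",a)
o=ctrl.get_obs();print(Ro.from_rotvec(o["tool_rot"]).as_matrix().round(3).tolist());print(np.array(ctrl.camera_info("wrist")["T_tool_cam"]).round(3).tolist(),ctrl.camera_info("wrist")["camera_matrix"])
```

```text
table [ 2.20934618e-01  5.32974116e-01 -4.05505300e-04]
grip 79 [0.5447 0.2068 0.111 ] 0.1116 [array([544.9, 207.2]), array([39.4, 15.8]), np.float64(23.6)]
flange 120 [0.5468 0.2059 0.0723] 0.0726 [array([546.4, 210. ]), array([53.4, 45.5]), np.float64(61.7)]
stand 292 [0.542  0.2017 0.0292] 0.0291 [array([544.9, 207. ]), array([71.4, 70.5]), np.float64(87.4)]
hub 275 [ 0.5148 -0.1879  0.0742] 0.074 [array([ 514.9, -187.4]), array([61.9, 61.4]), np.float64(42.9)]
mod 412 [ 0.5076 -0.1913  0.0439] 0.0438 [array([ 512.4, -188. ]), array([182.4, 140.4]), np.float64(9.8)]
stand [[0.544 0.205 0.03 ]]
grip [[0.542 0.194 0.113]]
hub [[ 0.512 -0.186  0.075]]
[[-0.945, 0.327, -0.001], [0.327, 0.945, -0.002], [0.0, -0.002, -1.0]]
[[-0.001, -0.962, -0.273, 0.068], [1.0, -0.002, -0.0, 0.001], [-0.0, -0.273, 0.962, -0.144], [0.0, 0.0, 0.0, 1.0]] [[323.06133419   0.         276.65552235]
 [  0.         323.06133419 210.17707566]
 [  0.           0.           1.        ]]
```

View pics/crop1.png

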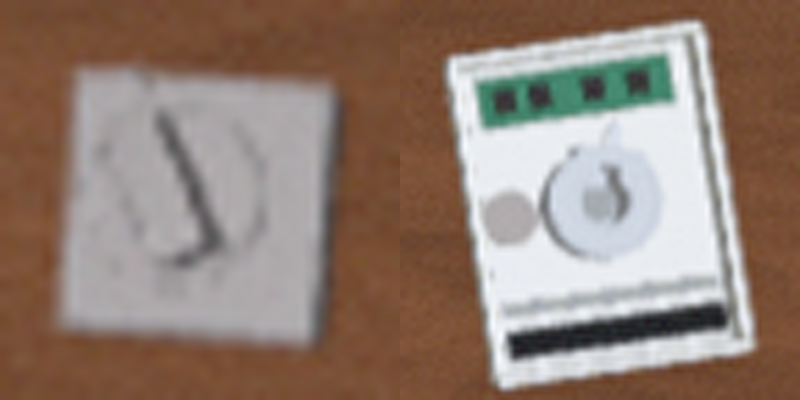

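The numbers check out: the stand is 71×70 mm and its top at 29 mm, the hub top is at 74 mm, and the module is 182×140. Spindle is at about (0.545, 0.207), with its +x (tongue) at about +24°. The hub is at about (0.513, -0.188), with its lug at about -6°. Moving above the spindle.

Emit:
jog_arm(
  steps=[
    {"delta_rot":[0,0,0],"linear":[-0.037,-0.021,0],"grip":0.085},
    {"delta_rot":[0,0,0],"linear":[-0.037,-0.021,0],"grip":0.085},
    {"delta_rot":[0,0,0],"linear":[-0.037,-0.021,0],"grip":0.085},
    {"delta_rot":[0,0,0],"linear":[-0.037,-0.021,0],"grip":0.085},
    {"delta_rot":[0,0,0],"linear":[-0.037,-0.021,0],"grip":0.085},
    {"delta_rot":[0,0,0],"linear":[-0.037,-0.021,0],"grip":0.085},
    {"delta_rot":[0,0,0],"linear":[-0.037,-0.021,0],"grip":0.085},
    {"delta_rot":[0,0,0],"linear":[-0.037,-0.021,0],"grip":0.085},
    {"delta_rot":[0,0,0],"linear":[-0.037,-0.021,0],"grip":0.085},
    {"delta_rot":[0,0,0],"linear":[-0.037,-0.021,0],"grip":0.085},
  ],
)

```text
t: 1.1
tool_pos: [0.4859, 0.2698, 0.2309]
tool_rot: [-0.52, -3.098, 0.0]
contact_force: [0.5, 0.9, -0.2]
opening: 0.0848
grip_force: 0.0
```

Emit:
jog_arm(
  steps=[
    {"delta_rot":[0,0,0],"linear":[-0.037,-0.021,0],"grip":0.085},
    {"delta_rot":[0,0,0],"linear":[-0.037,-0.021,0],"grip":0.085},
    {"delta_rot":[0,0,8.5],"linear":[0,0,0],"grip":0.085},
    {"delta_rot":[0,0,8.5],"linear":[0,0,0],"grip":0.085},
    {"delta_rot":[0,0,8.5],"linear":[0,0,0],"grip":0.085},
    {"delta_rot":[0,0,8.5],"linear":[0,0,0],"grip":0.085},
    {"delta_rot":[0,0,8.5],"linear":[0,0,0],"grip":0.085},
    {"delta_rot":[0,0,8.5],"linear":[0,0,0],"grip":0.085},
    {"delta_rot":[0,0,8.5],"linear":[0,0,0],"grip":0.085},
    {"delta_rot":[0,0,8.5],"linear":[0,0,0],"grip":0.085},
  ],
)

```text
t: 2.1
tool_pos: [0.5411, 0.2074, 0.2306]
tool_rot: [-2.17, -2.27, 0.002]
contact_force: [0.5, -0.1, 0.1]
opening: 0.085
grip_force: 0.0
```

Emit:
jog_arm(
  steps=[
    {"delta_rot":[0,0,8.5],"linear":[0,0,0],"grip":0.085},
    {"delta_rot":[0,0,8.5],"linear":[0,0,0],"grip":0.085},
    {"delta_rot":[0,0,8.5],"linear":[0,0,0],"grip":0.085},
    {"delta_rot":[0,0,8.5],"linear":[0,0,0],"grip":0.085},
    {"delta_rot":[0,0,8.5],"linear":[0,0,0],"grip":0.085},
    {"delta_rot":[0,0,8.5],"linear":[0,0,0],"grip":0.085},
    {"delta_rot":[0,0,8.5],"linear":[0,0,0],"grip":0.085},
    {"delta_rot":[0,0,8.5],"linear":[0,0,0],"grip":0.085},
    {"delta_rot":[0,0,0],"linear":[0,0,0],"grip":0.085},
  ],
)

```text
t: 3.0
tool_pos: [0.5412, 0.2074, 0.2307]
tool_rot: [-3.067, -0.679, 0.002]
contact_force: [-0.2, -0.2, 0.2]
opening: 0.0851
grip_force: 0.0
```

```bash
cat >> h.py <<'E'
def tomove(goal,yaw_x,o=None):
    "shift in present tool axes to goal, turn about tool z (deg) so that tool x points at yaw_x (deg)"
    o=o or ctrl.get_obs();R=Ro.from_rotvec(o["tool_rot"]).as_matrix()
    y=np.degrees(np.arctan2(R[1,0],R[0,0]));t=-((yaw_x-y+180)%360-180)
    return dict(t=round(float(o["t"]),2),lin=(R.T@(np.array(goal)-o["tool_pos"])).round(4),rz=round(t,2),yaw=round(y,2),tilt=R[:,2].round(4),pos=np.round(o["tool_pos"],4),F=np.round(o["contact_force"],1),q6=round(float(o["q"][5]),2))
E
python3 - <<'E'
from h import *
print(tomove((.545,.207,.23),23.6))
im,d,K,D,W=grab("wrist");save("w1.png",im);np.savez("w1.npz",im=im,d=d,K=K,D=D,W=W)
P=cloud(d,K,D,W).reshape(-1,3)
P=P[(abs(P[:,0]-.545)<.06)&(abs(P[:,1]-.207)<.06)]
for n,a,b in(("grip",.106,.12),("flange",.068,.078),("stand",.024,.036)):
    Q=P[(P[:,2]>a)&(P[:,2]<b)];print(n,len(Q),np.median(Q[:,2]).round(4) if len(Q) else 0)
    if len(Q)>5:
        r=cv2.minAreaRect((Q[:,:2]*1000).astype(np.float32));print([np.round(x,1) for x in r])
E
```

```text
{'t': 3.0, 'lin': array([0.0033, 0.002 , 0.0007]), 'rz': np.float64(1.35), 'yaw': np.float64(24.95), 'tilt': array([-1.e-03, -2.e-04, -1.e+00]), 'pos': array([0.5412, 0.2074, 0.2307]), 'F': array([-0.2, -0.2,  0.2]), 'q6': 1.37}
grip 903 0.1139
[array([548.7, 209.1]), array([39.7, 15.3]), np.float64(24.9)]
flange 1239 0.0739
[array([550.4, 212.2]), array([54.7, 47.1]), np.float64(60.0)]
stand 2066 0.031
[array([548.4, 208.8]), array([69.9, 70.3]), np.float64(87.3)]
```

View pics/w1.png

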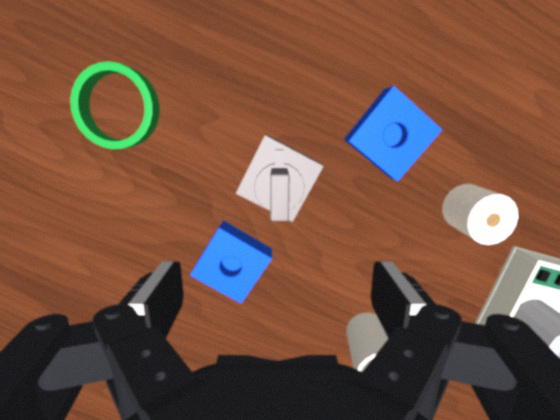

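The wrist view shows the spindle grip at (280,195) with the tongue at (279,150), on the tool's +x side. The grip measures 39.7×15.3 mm with its top at 0.114, and its yaw is 24.9° against the tool's 24.95°. Going down and gripping.

Emit:
jog_arm(
  steps=[
    {"delta_rot":[0,0,0],"linear":[0.0057,0.0016,0.02],"grip":0.06},
    {"delta_rot":[0,0,0],"linear":[0,0,0.03],"grip":0.06},
    {"delta_rot":[0,0,0],"linear":[0,0,0.03],"grip":0.06},
    {"delta_rot":[0,0,0],"linear":[0,0,0.03],"grip":0.06},
    {"delta_rot":[0,0,0],"linear":[0,0,0.02],"grip":0.06},
    {"delta_rot":[0,0,0],"linear":[0,0,0.013],"grip":0.06},
    {"delta_rot":[0,0,0],"linear":[0,0,0.008],"grip":0.06},
    {"delta_rot":[0,0,0],"linear":[0,0,0],"grip":0.06},
  ],
)

```text
t: 3.85
tool_pos: [0.5469, 0.2083, 0.0795]
tool_rot: [3.067, 0.68, -0.002]
contact_force: [-0.7, 0.2, -0.5]
opening: 0.0601
grip_force: 0.0
```

Emit:
jog_arm(
  steps=[
    {"delta_rot":[0,0,0],"linear":[0,0,0],"grip":0.03},
    {"delta_rot":[0,0,0],"linear":[0,0,0],"grip":0.02},
    {"delta_rot":[0,0,0],"linear":[0,0,0],"grip":0.015},
    {"delta_rot":[0,0,0],"linear":[0,0,0],"grip":0.005},
    {"delta_rot":[0,0,0],"linear":[0,0,0],"grip":0.005},
    {"delta_rot":[0,0,0],"linear":[0,0,0],"grip":0.005},
    {"delta_rot":[0,0,0],"linear":[0,0,0],"grip":0.005},
  ],
  newtons=60,
)

```text
t: 4.55
tool_pos: [0.5483, 0.2087, 0.0817]
tool_rot: [-3.067, -0.678, -0.004]
contact_force: [-0.5, -0.4, 5.6]
opening: 0.0153
grip_force: 59.0
```

Emit:
jog_arm(
  steps=[
    {"delta_rot":[0,0,0],"linear":[0,0,-0.01],"grip":0.005},
    {"delta_rot":[0,0,0],"linear":[0,0,-0.02],"grip":0.005},
    {"delta_rot":[0,0,0],"linear":[0,0,-0.03],"grip":0.005},
    {"delta_rot":[0,0,0],"linear":[0,0,-0.03],"grip":0.005},
    {"delta_rot":[0,0,0],"linear":[0,0,-0.02],"grip":0.005},
    {"delta_rot":[0,0,0],"linear":[0,0,-0.01],"grip":0.005},
    {"delta_rot":[0,0,7.75],"linear":[0,0,0],"grip":0.005},
    {"delta_rot":[0,0,7.75],"linear":[0,0,0],"grip":0.005},
    {"delta_rot":[0,0,7.75],"linear":[0,0,0],"grip":0.005},
    {"delta_rot":[0,0,7.75],"linear":[0,0,0],"grip":0.005},
  ],
)

```text
t: 5.55
tool_pos: [0.5463, 0.2082, 0.1988]
tool_rot: [3.136, -0.175, -0.005]
contact_force: [-0.1, -0.8, -0.9]
opening: 0.0153
grip_force: 59.1
```

Emit:
jog_arm(
  steps=[
    {"delta_rot":[0,0,0],"linear":[-0.004,0.025,0],"grip":0.005},
    {"delta_rot":[0,0,0],"linear":[-0.004,0.035,0],"grip":0.005},
    {"delta_rot":[0,0,0],"linear":[-0.005,0.04,0],"grip":0.005},
    {"delta_rot":[0,0,0],"linear":[-0.005,0.04,0],"grip":0.005},
    {"delta_rot":[0,0,0],"linear":[-0.005,0.04,0],"grip":0.005},
    {"delta_rot":[0,0,0],"linear":[-0.005,0.04,0],"grip":0.005},
    {"delta_rot":[0,0,0],"linear":[-0.005,0.035,0],"grip":0.005},
    {"delta_rot":[0,0,0],"linear":[-0.005,0.025,0],"grip":0.005},
    {"delta_rot":[0,0,0],"linear":[0,0,0],"grip":0.005},
    {"delta_rot":[0,0,0],"linear":[0,0,0],"grip":0.005},
  ],
)

```text
t: 6.55
tool_pos: [0.4793, -0.0659, 0.1993]
tool_rot: [-3.136, 0.168, 0.003]
contact_force: [-0.2, 0.7, -0.9]
opening: 0.0152
grip_force: 59.3
```

Run:
```python
from h import *
print(tomove((.513,-.188,.2),-6))
im,d,K,D,W=grab("wrist");save("w2.png",im);np.savez("w2.npz",im=im,d=d,K=K,D=D,W=W)
im,d,K,D,W=grab("side");np.savez("side2.npz",im=im,d=d,K=K,D=D,W=W)
```

```text
{'t': 6.55, 'lin': array([ 0.0466,  0.1178, -0.0009]), 'rz': np.float64(-0.14), 'yaw': np.float64(-6.14), 'tilt': array([-0.0018,  0.0012, -1.    ]), 'pos': array([ 0.4793, -0.0659,  0.1993]), 'F': array([-0.2,  0.7, -0.9]), 'q6': 1.39}
```

View pics/w2.png

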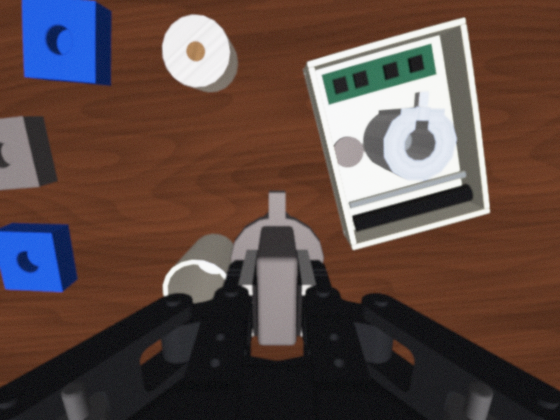

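The wrist view shows the hub at (420,142) with its keyway and lug at (422,98), the spindle held at (277,265), and its tongue straight ahead at (277,205). Measuring both with the same camera.

Run:
```python
from h import *
f=np.load("w2.npz");im,d,K,D,W=[f[k] for k in("im","d","K","D","W")]
P=cloud(d,K,D,W)
fm=lambda x:np.round(x,1)
v,u=np.mgrid[:420,:560]
# hub top
m=((P[...,2]>.069)&(P[...,2]<.081)&(u>350)&(u<480)&(v>80)&(v<200)).astype(np.uint8)
print("hub z",np.median(P[m>0][:,2]))
n,l,s,_=cv2.connectedComponentsWithStats(m);m=(l==1+np.argmax(s[1:,4])).astype(np.uint8)
cs,h=cv2.findContours(m,cv2.RETR_CCOMP,cv2.CHAIN_APPROX_NONE)
def circ(p):
    for _ in range(5):
        A=np.c_[2*p,np.ones(len(p))];c=np.linalg.lstsq(A,(p**2).sum(1),rcond=None)[0];r=np.sqrt(c[2]+c[:2]@c[:2])
        e=np.abs(np.hypot(*(p-c[:2]).T)-r)
        p=p[e<max(1.5,np.median(e)*2.5)]
    return c[:2],r,len(p)
def world(c,z): return onplane(c.reshape(-1,2),z,K,D,W)[:,:2]*1000
for i,c in enumerate(cs):
    if len(c)<30: continue
    w=world(c,.075);C,r,k=circ(w);print("hole" if h[0][i][3]>=0 else "outer",len(c),C.round(1),r.round(1),k)
    if h[0][i][3]<0: C0=C
    rr=np.hypot(*(w-C).T);far=w[rr>(r+5)]
    if len(far): q=far.mean(0)-C;print(" far dir",np.degrees(np.arctan2(q[1],q[0])).round(1),rr.max().round(1),len(far))
Q=P[m>0][:,:2]*1000;q=Q-C0;r=np.hypot(*q.T);s=(r>33)&(r<43);g=q[s].mean(0);print("lug pts",s.sum(),np.degrees(np.arctan2(g[1],g[0])).round(1))
# held spindle
T=f["W"]
m2=(u>225)&(u<330)&(v>185)&(v<300)
z=P[...,2];hist=np.histogram(z[m2&(z>.1)],bins=np.arange(.15,.26,.004));print([(round(b,3),int(a)) for a,b in zip(*hist) if a>30])
fz=np.median(z[m2&(z>.17)&(z<.205)]);print("flange top z",fz)
mf=(m2&(abs(z-fz)<.005)).astype(np.uint8)
A=np.c_[P[mf>0][:,:2],np.ones(mf.sum())];pl=np.linalg.lstsq(A,P[mf>0][:,2],rcond=None)[0];print("flange slope",pl[:2].round(4))
cs,_=cv2.findContours(mf,cv2.RETR_EXTERNAL,cv2.CHAIN_APPROX_NONE);c=max(cs,key=cv2.contourArea)
w=world(c,fz);C,r,k=circ(w[w[:,0]<600]);print("flange",C.round(1),r.round(1),k,len(w))
q=w-C;rr=np.hypot(*q.T);g=q[(rr>28)&(q[:,0]>0)];g=g.mean(0) if len(g) else g;print("tongue",np.degrees(np.arctan2(g[1],g[0])),rr.max())
gt=(u>255)&(u<300)&(v>250)&(v<345)&(z>.22)&(z<.245)
rc=cv2.minAreaRect((P[gt][:,:2]*1000).astype(np.float32));print("grip top",np.median(z[gt]).round(4),[fm(x) for x in rc])
```

```text
hub z 0.07577266654474069
outer 256 [ 518.3 -186.7] 31.2 175
 far dir -5.4 41.2 24
hole 103 [ 520.4 -186.3] 13.5 103
lug pts 147 -5.0
[(np.float64(0.186), 159), (np.float64(0.19), 2084), (np.float64(0.194), 85), (np.float64(0.198), 94), (np.float64(0.202), 135), (np.float64(0.206), 276), (np.float64(0.21), 305), (np.float64(0.214), 323), (np.float64(0.218), 384), (np.float64(0.222), 396), (np.float64(0.226), 470), (np.float64(0.23), 1863), (np.float64(0.234), 390), (np.float64(0.238), 139), (np.float64(0.242), 275), (np.float64(0.246), 331)]
flange top z 0.1915431180302789
flange slope [-0.0109  0.0002]
flange [491. -66.] 18.2 308 320Traceback (most recent call last):
  File "<stdin>", line 34, in <module>
IndexError: index 1 is out of bounds for axis 0 with size 0
```

Run:
```python
from h import *
from scipy.optimize import least_squares
f=np.load("w2.npz");im,d,K,D,W=[f[k] for k in("im","d","K","D","W")]
P=cloud(d,K,D,W);v,u=np.mgrid[:420,:560];z=P[...,2]
def rim(mask,zz,c,R,amin,amax,ex,aex):
    m=mask.astype(np.uint8);cs,_=cv2.findContours(m,cv2.RETR_EXTERNAL,cv2.CHAIN_APPROX_NONE);k=max(cs,key=cv2.contourArea)
    w=onplane(k.reshape(-1,2),zz,K,D,W)[:,:2]*1000
    c=np.array(c,float)
    for _ in range(4):
        q=w-c;r=np.hypot(*q.T);a=np.degrees(np.arctan2(q[:,1],q[:,0]))
        s=(a>amin)&(a<amax)&(abs(a-aex)>ex)&(abs(r-R)<4)
        fit=least_squares(lambda p:np.hypot(*(w[s]-p[:2]).T)-p[2],[*c,R],loss="soft_l1",f_scale=.5)
        c=fit.x[:2]
    fx=least_squares(lambda p:np.hypot(*(w[s]-p).T)-R,c,loss="soft_l1",f_scale=.5)
    q=w-c;r=np.hypot(*q.T);a=np.degrees(np.arctan2(q[:,1],q[:,0]));t=(r>R+3)&(abs(a-aex)<20)
    g=q[t].mean(0) if t.any() else np.array([1,0])
    print("free",fit.x.round(1),"fixedR",fx.x.round(1),s.sum(),"mark",np.degrees(np.arctan2(g[1],g[0])).round(1),r[t].max().round(1) if t.any() else 0)
m2=(u>215)&(u<340)&(v>180)&(v<310)
rim(m2&(abs(z-.1915)<.005),.1915,(479,-66),24,-75,60,14,-6)
mh=(z>.071)&(z<.081)&(u>350)&(u<480)&(v>80)&(v<200)
rim(mh,.075,(518,-187),30,-180,70,14,-5)   # right/front side, no wall
rim((z>.073)&mh,.075,(518,-187),30,-180,180,14,-5)
gt=(u>255)&(u<300)&(v>245)&(v<345)&(z>.228)&(z<.238)
rc=cv2.minAreaRect((P[gt][:,:2]*1000).astype(np.float32));print("grip top",np.median(z[gt]).round(4),[np.round(x,1) for x in rc])
A=np.c_[P[gt][:,:2],np.ones(gt.sum())];print(np.linalg.lstsq(A,P[gt][:,2],rcond=None)[0][:2].round(3))
```

```text
free [481.5 -65.   22.9] fixedR [480.1 -64.9] 73 mark -6.0 35.1
free [ 517.7 -187.    30.7] fixedR [ 517.9 -187.5] 143 mark -5.0 41.7
free [ 517.7 -187.2   30.5] fixedR [ 517.5 -187.2] 205 mark -5.4 41.7
grip top 0.2314 [array([479.9, -65.3]), array([16.7, 40.6]), np.float64(83.5)]
[-0.02  -0.051]
```

The spindle axis is at (480.1, -65.1), its tongue at -6.0°. The hub axis is at (517.7, -187.2), its lug at -5.2°. I'll move over the hub by (+37.6, -122.1) mm, then go down until just above the mouth.

Emit:
jog_arm(
  steps=[
    {"delta_rot":[0,0,0],"linear":[0.006,0.015,0],"grip":0.005},
    {"delta_rot":[0,0,0],"linear":[0.012,0.0274,0],"grip":0.005},
    {"delta_rot":[0,0,0],"linear":[0.012,0.03,0],"grip":0.005},
    {"delta_rot":[0,0,0],"linear":[0.012,0.027,0.01],"grip":0.005},
    {"delta_rot":[0,0,0],"linear":[0.0085,0.018,0.02],"grip":0.005},
    {"delta_rot":[0,0,-0.7],"linear":[0,0,0.015],"grip":0.005},
    {"delta_rot":[0,0,0],"linear":[0,0,0],"grip":0.005},
    {"delta_rot":[0,0,0],"linear":[0,0,0],"grip":0.005},
  ],
)

```text
t: 7.45
tool_pos: [0.5175, -0.1872, 0.1548]
tool_rot: [-3.137, 0.145, 0.002]
contact_force: [0.7, 0.8, -0.5]
opening: 0.0149
grip_force: 59.2
```

Run:
```python
from h import *
print(tomove((.5169,-.188,.153),-5.3))
im,d,K,D,W=grab("wrist");np.savez("w3.npz",im=im,d=d,K=K,D=D,W=W)
s,*_=grab("side");a=cv2.resize(im[90:390,140:420],(560,600));b=cv2.resize(s[220:300,285:317+35],(240,286));c=np.zeros((600,800,3),np.uint8);c[:,:560]=a;c[:286,560:]=b;save("w3.png",c)
```

```text
{'t': 7.45, 'lin': array([-0.0005,  0.0009,  0.0018]), 'rz': np.float64(-0.01), 'yaw': np.float64(-5.31), 'tilt': array([-1.3e-03,  8.0e-04, -1.0e+00]), 'pos': array([ 0.5175, -0.1872,  0.1548]), 'F': array([ 0.7,  0.8, -0.5]), 'q6': 1.18}
```

View pics/w3.png

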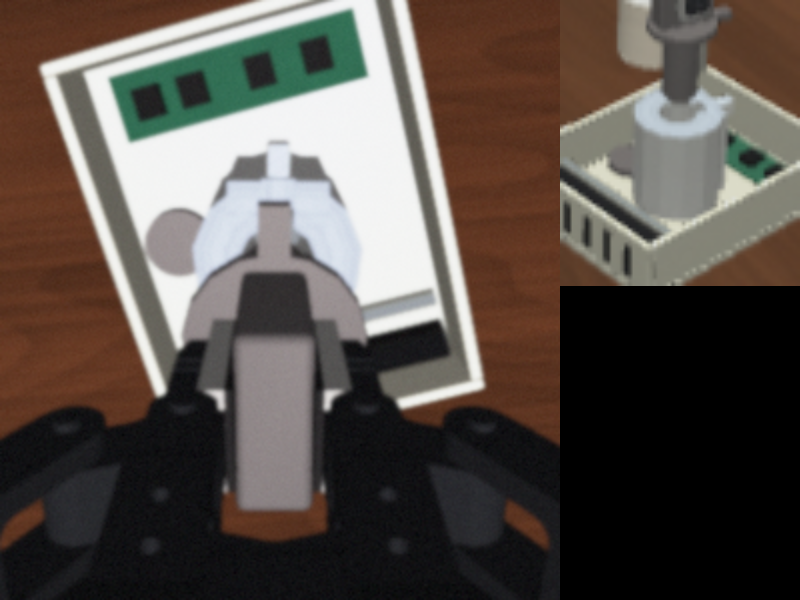

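The tongue at (273,230) points straight at the lug at (278,160), and the side inset shows the nose centred just above the bore. Descending.

Emit:
jog_arm(
  steps=[
    {"delta_rot":[0,0,0],"linear":[-0.0004,0.0006,0.004],"grip":0.005},
    {"delta_rot":[0,0,0],"linear":[0,0,0.004],"grip":0.005},
    {"delta_rot":[0,0,0],"linear":[0,0,0.004],"grip":0.005},
    {"delta_rot":[0,0,0],"linear":[0,0,0.004],"grip":0.005},
    {"delta_rot":[0,0,0],"linear":[0,0,0.003],"grip":0.005},
    {"delta_rot":[0,0,0],"linear":[0,0,0],"grip":0.005},
  ],
)

```text
t: 8.15
tool_pos: [0.5169, -0.1885, 0.1355]
tool_rot: [-3.138, 0.147, 0.002]
contact_force: [1.0, -0.5, -1.3]
opening: 0.0152
grip_force: 59.3
```

Emit:
jog_arm(
  steps=[
    {"delta_rot":[0,0,0],"linear":[0,0,0.003],"grip":0.005},
    {"delta_rot":[0,0,0],"linear":[0,0,0.003],"grip":0.005},
    {"delta_rot":[0,0,0],"linear":[0,0,0.003],"grip":0.005},
    {"delta_rot":[0,0,0],"linear":[0,0,0.003],"grip":0.005},
    {"delta_rot":[0,0,0],"linear":[0,0,0.003],"grip":0.005},
    {"delta_rot":[0,0,0],"linear":[0,0,0],"grip":0.005},
  ],
)

```text
t: 8.75
tool_pos: [0.5169, -0.1884, 0.1206]
tool_rot: [-3.138, 0.147, 0.002]
contact_force: [0.2, -0.9, -1.0]
opening: 0.0151
grip_force: 59.3
```

Emit:
jog_arm(
  steps=[
    {"delta_rot":[0,0,0],"linear":[0,0,0.003],"grip":0.005},
    {"delta_rot":[0,0,0],"linear":[0,0,0.004],"grip":0.005},
    {"delta_rot":[0,0,0],"linear":[0,0,0.004],"grip":0.005},
    {"delta_rot":[0,0,0],"linear":[0,0,0.004],"grip":0.005},
    {"delta_rot":[0,0,0],"linear":[0,0,0.004],"grip":0.005},
    {"delta_rot":[0,0,0],"linear":[0,0,0],"grip":0.005},
  ],
  newtons=90,
)

```text
t: 9.35
tool_pos: [0.5172, -0.1886, 0.1018]
tool_rot: [-3.138, 0.147, 0.001]
contact_force: [-0.6, 1.3, -0.8]
opening: 0.0143
grip_force: 90.7
```

Emit:
jog_arm(
  steps=[
    {"delta_rot":[0,0,0],"linear":[0,0,0.003],"grip":0.005},
    {"delta_rot":[0,0,0],"linear":[0,0,0.003],"grip":0.005},
    {"delta_rot":[0,0,0],"linear":[0,0,0.003],"grip":0.005},
    {"delta_rot":[0,0,0],"linear":[0,0,0.001],"grip":0.005},
    {"delta_rot":[0,0,0],"linear":[0,0,0],"grip":0.005},
  ],
)

```text
t: 9.85
tool_pos: [0.5177, -0.1888, 0.0933]
tool_rot: [3.138, -0.147, 0.001]
contact_force: [-2.1, 1.0, 5.7]
opening: 0.015
grip_force: 91.6
```

Emit:
jog_arm(
  steps=[
    {"delta_rot":[0,0,0],"linear":[0,0,0.002],"grip":0.005},
    {"delta_rot":[0,0,0],"linear":[0,0,0.002],"grip":0.005},
    {"delta_rot":[0,0,0],"linear":[0,0,0.001],"grip":0.005},
    {"delta_rot":[0,0,0],"linear":[0,0,0],"grip":0.005},
  ],
)

```text
t: 10.25
tool_pos: [0.5179, -0.1889, 0.0898]
tool_rot: [3.138, -0.147, 0.001]
contact_force: [-4.7, 3.2, 12.7]
opening: 0.0147
grip_force: 92.7
```

Emit:
jog_arm(
  steps=[
    {"delta_rot":[0,0,0],"linear":[0,0,0.001],"grip":0.005},
    {"delta_rot":[0,0,0],"linear":[0,0,0.001],"grip":0.005},
    {"delta_rot":[0,0,0],"linear":[0,0,0],"grip":0.005},
  ],
)

```text
t: 10.55
tool_pos: [0.518, -0.189, 0.0898]
tool_rot: [3.138, -0.147, -0.0]
contact_force: [-11.7, 5.6, 23.0]
opening: 0.0146
grip_force: 94.2
```

z has stopped at 0.0898 while the force rises from 13 to 23 N, so the flange looks seated. I'll verify with depth before handing in.

Run:
```python
from h import *
print(tomove((.517,-.188,.09),-5.3))
im,d,K,D,W=grab("wrist")
P=cloud(d,K,D,W).reshape(-1,3);q=(P[:,:2]-[.5175,-.1875])
a=np.degrees(np.arctan2(q[:,1],q[:,0]));r=np.hypot(*q.T)
f=P[(r<.023)&(r>.016)&(abs(a)<80)&(P[:,2]<.095)&(P[:,2]>.06)]
h=P[(r>.0265)&(r<.029)&(abs(a)<70)&(abs(a+5)>15)&(P[:,2]>.06)&(P[:,2]<.09)]
print("flange",len(f),np.median(f[:,2]).round(4),"hub",len(h),np.median(h[:,2]).round(4))
s,*_=grab("side");b=cv2.resize(s[200:300,268:368],(500,500));save("s4.png",b);print(ctrl.get_obs()["contact_force"].round(1))
```

```text
{'t': 10.55, 'lin': array([-0.001 , -0.0009, -0.0002]), 'rz': np.float64(-0.05), 'yaw': np.float64(-5.35), 'tilt': array([-2.e-04, -2.e-04, -1.e+00]), 'pos': array([ 0.518 , -0.189 ,  0.0898]), 'F': array([-11.7,   5.6,  23. ]), 'q6': 1.18}
flange 1374 0.0821 hub 486 0.0759
[-10.5   4.9  22.1]
```

View pics/s4.png

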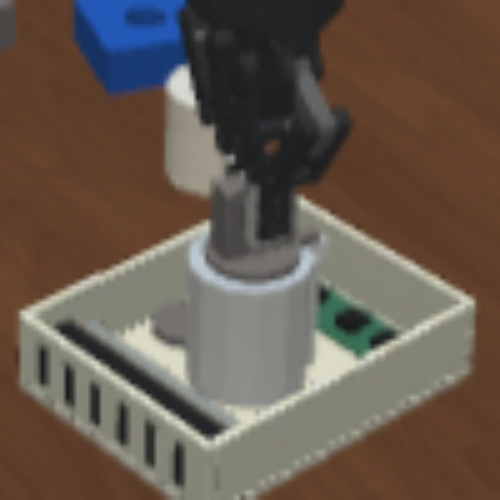

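The side view shows the flange resting on the hub at (255,262). The flange top is 6.2 mm above the hub face, and the flange is 6 mm thick, so it is home. Handing in.

```bash
python3 -c "
from station import ctrl
print(ctrl.finish_job())"
```

```text
the job is handed in; nothing more can be done
None
```

I handed the job in at 10.6 s with the spindle keyed into the hub and the flange measured home on its face, still gripped at about 94 N and pressed down with about 22 N; the judge's verdict was not shown.

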